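Put the last jar in the spice caddy and wedge its dovetailed lid shut

ROBOT

A 6-joint arm with a two-finger parallel gripper is mounted at the origin on a cart in front of the work surface, level with it; the furniture and walls round the work are solid. World frame = base frame: x ahead of the robot, y to its left, z up, the work surface at z = 0. Lengths are in m, angles in rad, forces in N, time in s.
With the tool pointing down it reaches from about 0.35 to 0.875 m from the base axis. Payload 15.5 kg.
Tool frame: the origin (TCP) lies between the finger pads; the fingertips stand 19 mm ahead of it and the grasp point (between the pads) is the TCP; z points along the fingers, y is the line along which they close (so a half turn about z gives the same grasp; the last joint's range is limited). The gripper opens to 85 mm and grips with 20 to 120 N. Pads are 22 mm wide; open, the fingers measure 114 mm over their backs; the gripper's body (76 mm by 85 mm) begins 54 mm behind the grasp point. The pads swing forward as they close: fully open they stand 13 mm farther back than shut.
Start: joints at [1.042, 0.494, 1.345, -0, 1.302, -0.096], TCP at [0.262, 0.567, 0.25] pointing down, gripper open.
Joint ranges: [-2.91, 2.91], [-0.82, 2.16], [0.22, 2.67], [-1.22, 4.37], [0.12, 2.79], [-3.08, 3.08]. Speed limits (rad/s): [1.89, 1.89, 2.57, 3.01, 3.01, 3.01].

INTERFACE

Orientations are given as [roll, pitch, yaw] about the fixed x, y, z axes, in that order (R = Rz(yaw) Ry(pitch) Rx(roll)).
In Python, from cell import robot gives the robot as it stands.
- The arm moves only by the shell command python3 -m jog 'ROWS' [FORCE]. ROWS is JSON, a list that holds one entry, the list of rows, each a list of 7 numbers: the opening, from 0 (shut) to 1 (fully open), then the shift along the tool's x, y, z in units of 0.04 m (1.0 is 0.04 m), then the turn, a rotation vector about the tool's x, y, z in units of 4 degrees (1.0 is 4 degrees). In form: [[[claw, tx, ty, tz, rx, ry, rz], ...]]. A call has 1 to 12 rows; each row shifts and turns the commanded pose from where the row before left it, along the tool's axes as they then stand; what a row does not reach is not made up. A row lasts 1/12 s, in which the tool goes at most 41.7 mm and 7.16 degrees, less where a joint would pass 70% of its speed; a pose out of reach is approached as far as the arm can. A call with a number of a shift or a turn outside -1 to 1 is refused whole. A call with a gripper value outside its range is refused whole. The fingers move at their own pace and stop on an object; FORCE is the grip in N (left out, the last holds). Time passes only in rows, so rows that do not move let the fingers close. It gives the time, the measured TCP pose, the force, the opening and the grip force at its end, in the units of the state.
- robot.get_obs(): the state, without advancing time (a new reading comes with each control period).
- robot.snapshot(name): name is "scene" or "top" or "wrist"; returns the picture (480x640x3 uint8, blue, green, red); there is no depth.
- robot.camera_info(name): a dict with "camera_matrix" (3x3 intrinsics, pixels), "k1" (the pictures are not rectified: a ray, as slopes to the right and down, at radius r is drawn at 1 + k1 r^2 times it, then the intrinsics apply), "world_from_camera" (4x4, takes a point from camera to world coordinates). Camera axes: x right, y up, looking along -z (the intrinsics and any distortion apply to the point x, -y, -z); pixel columns grow to the right and rows downward; lengths in m; the calibration is good to about 2 mm. A picture is of the moment at which its call begins: read the wrist's pose just before it. camera_info takes no time and is no camera call; for the wrist camera it gives the pose at the moment of the call.
- robot.sign_off(): hands the job in; it is judged then, once.
The state is a dict: "time_s": time; "qpos": joint angles; "dq": joint speeds; "joint_torque": joint torques, N m; "tcp_pos": TCP position; "tool_rot": TCP orientation; "ft_force": force on the tool from outside, world axes, zero at the start; "torque": the same for the moment, N m; "gripper_width": finger opening in m; "grasp_force": force on a finger pad.
Only numpy, scipy, OpenCV 4.12 (cv2) and the standard library are available. Lean on these libraries where they do the work, as an engineer would, in place of code of your own. Each camera call takes 0.05 s, during which the arm holds its last target. There are 200 camera calls.

TASK

Stand the red-capped spice jar upright in the empty middle compartment of the wooden caddy, and leave the two other jars standing in theirs. Then carry the loose lid by its pull and start it, narrow end first, into the dovetailed way at the caddy's open end; let go of the pull and press on the lid's back end with the fingertips to slide it on until it wedges tight, its back end flush with the caddy. Do not shift or upset the pepper mill and the timer standing around.

Things in the scene. Friction and masses are not known exactly. Their poses are not given: they have to be found in the camera images.
- caddy: Wooden spice caddy, 174 (x) x 148 (y) x 130 mm, heavy, does not move. Origin: centre of its underside; z up; +x: the way the lid slides shut. Lid way on top: a level ledge at z = 118 mm and two 12 mm high rails that lean in 30 degrees (dovetail) and converge 3 degrees each towards +x. The end board at x = +79 to +87 mm closes the way (top z = 130 mm); the one at x = -87 mm ends at the ledge
- caddy_mouth (a point): middle of the way's open end at ledge height (caddy x = -87, y = 0, z = 118 mm); the lid enters here, moving to caddy +x. At ledge level the rails stand at y = +-65 mm here and +-56 mm at the closed end; at their tops 7 mm further in
- caddy_place (a point): middle of the empty compartment, on the caddy's inner floor (caddy x = 0, y = 0, z = 6 mm). Side walls at y = +-50 mm; dividers 4 mm thick at x = +-27 mm, 66 mm high, make three compartments, 50 mm in x by 100 mm in y, centred at x = -54, 0, +54 mm. A full-height wall ends the worktop 105 to 155 mm from here, past the closed end
- lid: Loose light-wood lid lying flat, 0.14 to 0.28 kg: plate 162 mm long (x), 10 mm thick, sides cut to match the way: underside 130 mm wide at the back end (x = -81), 113 mm at the nose (x = +81), upper face 12 mm narrower. Origin: centre of the underside; z up; +x to the narrow nose, which enters first. Home: origin at caddy x = -6, y = 0, z = 118 mm, lid x along caddy x
- lid_back (a point): middle of the lid's back end face (10 mm high), where the fingertips press: lid x = -81, y = 0, z = 5 mm. When home the back end is flush with caddy_mouth within about 2 mm and the lid is wedged: a 10 to 20 N push moves it at most about 1 mm further and leaves it jammed tight between the rails. Drawn back by d, it has about 0.05 d of play at each side
- lid_pull (a point): centre of the dark wooden pull across the lid's middle (lid x = 0, y = 0, z = 20 mm): 14 mm thick along x, 56 mm wide along y, from z = 10 to 30 mm. While the pull is still outside the caddy's open end a released lid sags or falls
- spice_jar_red: Spice jar with a red cap, standing on the worktop: round, 45 mm across, 106 mm high, cap in the upper 20 mm, 0.08 to 0.15 kg. Origin: centre of its underside; z up
- spice_jar_green: Spice jar with a dark green cap (olive on top), 46 mm across, 105 mm high, standing in the caddy's compartment at x = +54 mm. Origin: centre of its underside; z up
- spice_jar_white: Spice jar with a white cap (a green mark on top), 43 mm across, 100 mm high, standing in the caddy's compartment at x = -54 mm. Origin: centre of its underside; z up
- pepper_mill: Bystander: turned dark-wood pepper mill, 58 mm across, 170 mm high, standing at the back under the front of a wall shelf that hangs 0.44 m above the worktop. Origin: centre of its underside
- timer: Bystander: red and cream wind-up timer, 67 mm across, 54 mm high. Origin: centre of its underside
- oat_canister: Clear square canister with a white filling, fixed at the back: 75 mm (x) x 102 mm (y) x 151 mm high. Origin: centre of its underside
Not all that is in view belongs to the job. What is shaped like the spice_jar_white but turquoise is not meant.

How it is judged:
By the outcome, as a careful person would: the job done as asked, in the order asked, and still so for the second after the job is handed in, with the robot touching nothing.
It also fails if it takes over 70 s, if anything falls off the work surface, if the arm or the gripper's body presses on something with over 40 N, if the wrist force passes 120 N, or if a joint passes its speed limit or range.

## Working session

There is one attempt and no reset: what is moved stays moved. The work goes in short steps, Python scripts to look and compute and a shell command to move; the robot and the scene stay as the last step left them, time stands still between calls to the robot, and variables do not carry over. Pictures are saved under pics/ and viewed, at most 10 in all, crops included, and the job is handed in when it is done.

```bash
mkdir -p pics; cat > h.py <<'E'
import numpy as np, cv2
from cell import robot
def ray(name,u,v,info=None):
    i=info or robot.camera_info(name); K=np.array(i["camera_matrix"]); k=i["k1"]; T=np.array(i["world_from_camera"])
    d=np.array([(u-K[0,2])/K[0,0],(v-K[1,2])/K[1,1]]); s=d.copy()
    for _ in range(30): s=d/(1+k*(s@s))
    return T[:3,3], T[:3,:3]@np.array([s[0],-s[1],-1])
def at_z(name,u,v,z,info=None):
    o,d=ray(name,u,v,info); return o+d*(z-o[2])/d[2]
def proj(name,P,info=None):
    i=info or robot.camera_info(name); K=np.array(i["camera_matrix"]); k=i["k1"]; T=np.array(i["world_from_camera"])
    c=T[:3,:3].T@(np.array(P)-T[:3,3]); s=np.array([c[0],-c[1]])/-c[2]; s=s*(1+k*(s@s))
    return K[0,0]*s[0]+K[0,2],K[1,1]*s[1]+K[1,2]
E
python3 - <<'E'
from h import *
for n in ("top","scene"):
    cv2.imwrite(f"pics/{n}0.png",robot.snapshot(n)); i=robot.camera_info(n); print(n,i)
o=robot.get_obs(); print(o)
E
```

```text
top {'camera_matrix': array([[456.04929889,   0.        , 313.06061444],
       [  0.        , 456.04929889, 243.93988458],
       [  0.        ,   0.        ,   1.        ]]), 'k1': -0.09119083413631215, 'world_from_camera': array([[-0.02762005,  0.98997078, -0.13854598,  0.31900528],
       [-0.99926187, -0.02364183,  0.03027833,  0.21568055],
       [ 0.02669919,  0.13928   ,  0.98989304,  1.02571597],
       [ 0.        ,  0.        ,  0.        ,  1.        ]])}
scene {'camera_matrix': array([[474.36096285,   0.        , 324.53167556],
       [  0.        , 474.36096285, 239.37951688],
       [  0.        ,   0.        ,   1.        ]]), 'k1': -0.11515048701348046, 'world_from_camera': array([[-0.49362904,  0.49507614, -0.71500348, -0.18223999],
       [-0.86945416, -0.26251186,  0.41849371,  0.5738104 ],
       [ 0.01948935,  0.8282434 ,  0.56002949,  0.6081342 ],
       [ 0.        ,  0.        ,  0.        ,  1.        ]])}
{'time_s': 0.1, 'qpos': array([ 1.04249059e+00,  4.94123671e-01,  1.34606905e+00,  2.91279672e-06,
        1.30247385e+00, -9.55117361e-02]), 'dq': array([-1.51421805e-04, -1.90285407e-03, -5.94910771e-04,  1.34157997e-03,
       -7.90793478e-05,  1.87992015e-04]), 'joint_torque': array([ 2.28598772e-03, -8.83591318e+01, -3.84557176e+01, -9.62500599e-05,
        4.96087741e-03, -1.35824894e-04]), 'tcp_pos': array([0.261984  , 0.56711598, 0.24975827]), 'tool_rot': array([-3.14052390e+00, -1.05211074e-04,  2.70879782e+00]), 'ft_force': array([ 0.1725875 ,  0.46118701, -0.40629474]), 'torque': array([-0.02388258, -0.00188447, -0.03117327]), 'grasp_force': 0.0, 'gripper_width': 0.08557368832555733}
```

View pics/top0.png

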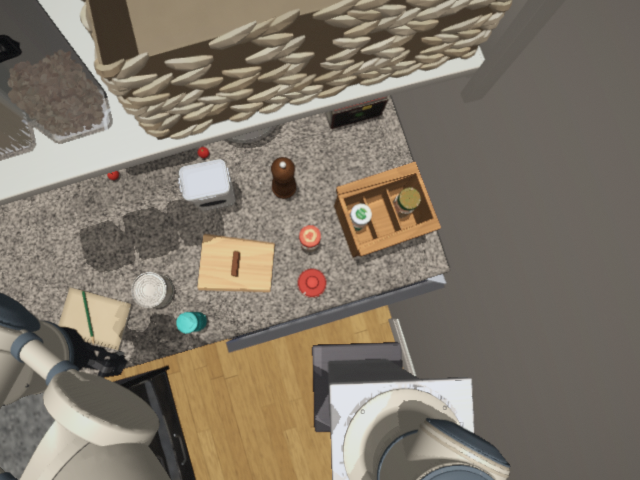

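View pics/scene0.png

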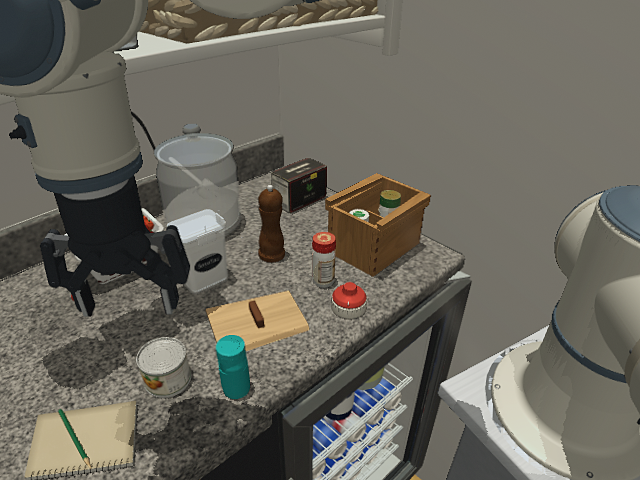

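The top view shows the caddy (about 388,210), red jar (311,236), timer (312,283), lid (236,264) and mill (284,178). The caddy's open end faces left and down, towards the lid. I'll enlarge both pictures.

```bash
python3 - <<'E'
from h import *
a=cv2.imread("pics/top0.png")[145:305,185:451]; cv2.imwrite("pics/topc.png",cv2.resize(a,None,fx=3,fy=3,interpolation=cv2.INTER_CUBIC))
a=cv2.imread("pics/scene0.png")[170:360,195:461]; cv2.imwrite("pics/scenec.png",cv2.resize(a,None,fx=3,fy=3,interpolation=cv2.INTER_CUBIC))
E
```

```text
(no output)
```

View pics/topc.png

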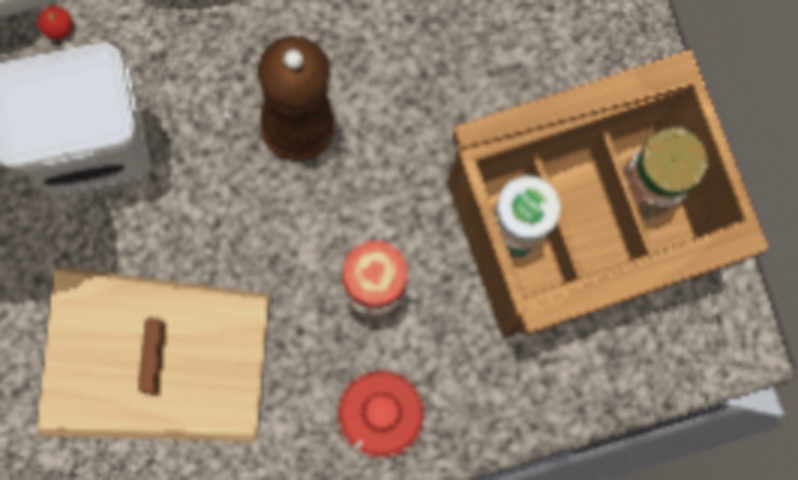

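View pics/scenec.png

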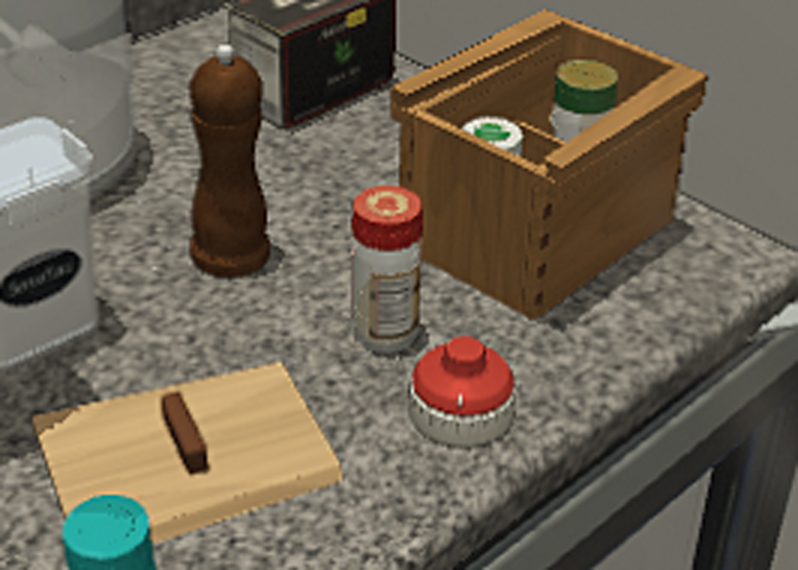

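```bash
cat > fit.py <<'E'
from h import *
from scipy.optimize import least_squares
T=lambda c:(185+c[0]/3,145+c[1]/3); S=lambda c:(195+c[0]/3,170+c[1]/3)
def fit(obs,x0):
    infos={n:robot.camera_info(n) for n in("top","scene")}
    def res(p):
        c,s=np.cos(p[2]),np.sin(p[2]); r=[]
        for n,L,px in obs:
            P=[p[0]+c*L[0]-s*L[1],p[1]+s*L[0]+c*L[1],L[2]]
            r+=list(np.subtract(proj(n,P,infos[n]),px))
        return np.array(r)
    q=least_squares(res,x0,loss="soft_l1"); print(np.round(q.x,4),np.degrees(q.x[2]).round(2)); print(res(q.x).round(1).reshape(-1,2).tolist()); return q.x
E
python3 - <<'E'
from fit import *
m=1e-3; z=.13
A,B,C,D=[-.087,.074,z],[.087,.074,z],[.087,-.074,z],[-.087,-.074,z]
t=[("top",A,T((456,131))),("top",B,T((692,53))),("top",C,T((767,245))),("top",D,T((527,330)))]
s=[("scene",A,S((393,90))),("scene",B,S((548,10))),("scene",C,S((707,77))),("scene",D,S((550,181)))]
for o in(t,s,t+s): fit(o,[.5,0,-1.25])
print("lid")
b1,b2,n1,n2=[-.081,.065,0],[-.081,-.065,0],[.081,.0565,0],[.081,-.0565,0]
t=[("top",b1,T((53,270))),("top",b2,T((39,435))),("top",n1,T((268,293))),("top",n2,T((257,440))),("top",[0,0,.03],T((152,355)))]
s=[("scene",[.081,.0505,.01],S((284,364))),("scene",[.081,-.0505,.01],S((341,473))),("scene",[0,.028,.03],S((174,396))),("scene",[0,-.028,.03],S((198,467)))]
for o in(t,s,t+s): fit(o,[.35,.25,-1.6])
print("red jar",at_z("top",*T((375,272)),.106),at_z("scene",*S((387,205)),.106))
print("green",at_z("top",*T((673,161)),.111),"white",at_z("top",*T((527,207)),.106),at_z("scene",*S((492,132)),.106),at_z("scene",*S((587,78)),.111))
print("mill",at_z("top",*T((293,58)),.17),at_z("scene",*S((226,50)),.17),"timer",at_z("top",*T((381,412)),.054),at_z("scene",*S((464,350)),.054))
E
```

```text
[ 0.5147  0.033  -1.2674] -72.62
[[-0.7, -1.5], [-0.2, -1.2], [0.6, 1.7], [0.3, 0.9]]
[ 0.5087  0.0426 -1.3002] -74.49
[[-2.6, -0.5], [-0.3, 0.7], [0.7, 1.5], [0.7, -2.6]]
[ 0.5137  0.0344 -1.2728] -72.93
[[-1.3, -1.3], [-0.6, -0.6], [-0.1, 2.4], [-0.7, 1.3], [-0.2, -1.7], [-0.0, -1.0], [1.7, -1.1], [4.4, -4.9]]
lid
[ 0.4195  0.358  -1.6577] -94.98
[[0.9, -1.0], [0.3, 1.2], [-0.1, -0.5], [-0.0, 0.4], [-1.0, 0.0]]
[ 0.4117  0.3628 -1.6862] -96.61
[[0.4, 1.5], [0.6, -0.3], [-1.0, 0.6], [-0.1, -3.0]]
[ 0.4178  0.3593 -1.6694] -95.65
[[0.7, -0.6], [-0.6, 1.6], [-0.4, 0.7], [-0.9, 1.6], [-1.6, 0.8], [-0.0, -1.2], [0.8, -3.7], [-0.8, -2.0], [0.6, -5.9]]
red jar [0.46493404 0.19332823 0.106     ] [0.4623997  0.19772279 0.106     ]
green [ 0.53719699 -0.01494281  0.111     ] white [0.50779397 0.08750681 0.106     ] [0.50674007 0.08970982 0.106     ] [ 0.53185997 -0.00891781  0.111     ]
mill [0.59656967 0.24433685 0.17      ] [0.58852999 0.24926251 0.17      ] timer [0.3725667 0.1904961 0.054    ] [0.36991042 0.1952022  0.054     ]
```

Both fits agree. The caddy is near (0.514, 0.034) with yaw −73°, the lid near (0.418, 0.359) with yaw −95.5°, and the red jar near (0.464, 0.195). I'll turn the tool to the caddy's axes and go above the jar.

```bash
cat >> h.py <<'E'
from scipy.spatial.transform import Rotation as Ro
def need(p,yaw_y=None):
    """tool-axis shift units to world point p; turn units so tool y points at yaw_y deg (mod 180)"""
    o=robot.get_obs(); R=Ro.from_euler("xyz",o["tool_rot"]).as_matrix(); e=R.T@(np.array(p)-o["tcp_pos"])/.04
    print("t",o["time_s"].round(2),"tcp",o["tcp_pos"].round(4),"rot",np.degrees(o["tool_rot"]).round(2),"w",round(o["gripper_width"],4),"need",e.round(2))
    # tilt error
    d=Ro.from_matrix(R).as_matrix()[:,2]; print("tool z",d.round(4))
    if yaw_y is not None:
        a=np.degrees(np.arctan2(R[1,1],R[0,1])); q=(yaw_y-a+90)%180-90; print("y dir",a.round(2),"rz units",(-q/4).round(2))
E
python3 -m jog '[[[1,0,0,0,0,0,1],[1,0,0,0,0,0,1],[1,0,0,0,0,0,1],[1,0,0,0,0,0,1],[1,0,0,0,0,0,1],[1,0,0,0,0,0,1],[1,0,0,0,0,0,1],[1,0,0,0,0,0,1],[1,0,0,0,0,0,1],[1,0,0,0,0,0,1],[1,0,0,0,0,0,1],[1,0,0,0,0,0,1]]]'
python3 -m jog '[[[1,-0.87,0.17,0,0,0,0],[1,-0.87,0.17,0,0,0,0],[1,-0.87,0.17,0,0,0,0],[1,-0.87,0.17,0,0,0,0],[1,-0.87,0.17,0,0,0,0],[1,-0.87,0.17,0,0,0,0],[1,-0.87,0.17,0,0,0,0],[1,-0.87,0.17,0,0,0,0],[1,-0.87,0.17,0,0,0,0],[1,-0.87,0.17,0,0,0,0],[1,-0.87,0.17,0,0,0,0],[1,-0.87,0.17,0,0,0,0]]]'
python3 -m jog '[[[1,0,0,0,0,0,0],[1,0,0,0,0,0,0]]]'
python3 - <<'E'
from h import *
need([.464,.195,.25],17.1)
i=robot.camera_info("wrist"); print(i)
for n,P in dict(jar=[.464,.195,.106],cad=[.514,.034,.13]).items(): print(n,proj("wrist",P,i))
cv2.imwrite("pics/w1.png",robot.snapshot("wrist"))
E
```

```text
time_s: 1.1
tcp_pos: [0.262, 0.5672, 0.2499]
tool_rot: [-3.141, 0.001, 1.868]
ft_force: [-0.8, 0.4, 0.1]
gripper_width: 0.0854
grasp_force: 0.0
time_s: 2.1
tcp_pos: [0.4639, 0.1909, 0.2502]
tool_rot: [-3.141, 0.0, 1.871]
ft_force: [0.5, 0.6, 0.3]
gripper_width: 0.0857
grasp_force: 0.0
time_s: 2.27
tcp_pos: [0.4642, 0.1911, 0.2501]
tool_rot: [-3.141, 0.0, 1.868]
ft_force: [-1.4, 0.3, -0.5]
gripper_width: 0.0852
grasp_force: 0.0Traceback (most recent call last):
  File "<stdin>", line 2, in <module>
  File "h.py", line 18, in need
    print("t",o["time_s"].round(2),"tcp",o["tcp_pos"].round(4),"rot",np.degrees(o["tool_rot"]).round(2),"w",round(o["gripper_width"],4),"need",e.round(2))
              ^^^^^^^^^^^^^^^^^
AttributeError: 'float' object has no attribute 'round'
```

```bash
sed -i 's/o\["time_s"\].round(2)/round(o["time_s"],2)/' h.py
python3 - <<'E'
from h import *
need([.464,.195,.25],17.1)
i=robot.camera_info("wrist"); print(i)
for n,P in dict(jar=[.464,.195,.106],cad=[.514,.034,.13]).items(): print(n,proj("wrist",P,i))
cv2.imwrite("pics/w1.png",robot.snapshot("wrist"))
E
```

```text
t 2.27 tcp [0.4642 0.1911 0.2501] rot [-179.97    0.    107.02] w 0.0852 need [0.1  0.02 0.  ]
tool z [-4.e-04 -2.e-04 -1.e+00]
y dir 17.02 rz units -0.02
{'camera_matrix': array([[370.22031006,   0.        , 321.79261226],
       [  0.        , 370.22031006, 244.81798948],
       [  0.        ,   0.        ,   1.        ]]), 'k1': 0.005571495726726089, 'world_from_camera': array([[ 9.55937285e-01, -2.80382265e-01, -8.70039776e-02,
         4.42603354e-01],
       [ 2.93570580e-01,  9.13465146e-01,  2.81776047e-01,
         2.61729687e-01],
       [ 4.70094772e-04, -2.94902038e-01,  9.55527376e-01,
         3.75103723e-01],
       [ 0.00000000e+00,  0.00000000e+00,  0.00000000e+00,
         1.00000000e+00]])}
jar (np.float64(322.7754447090518), np.float64(228.28618178360773))
cad (np.float64(323.35163619263136), np.float64(434.41930265061626))
```

View pics/w1.png

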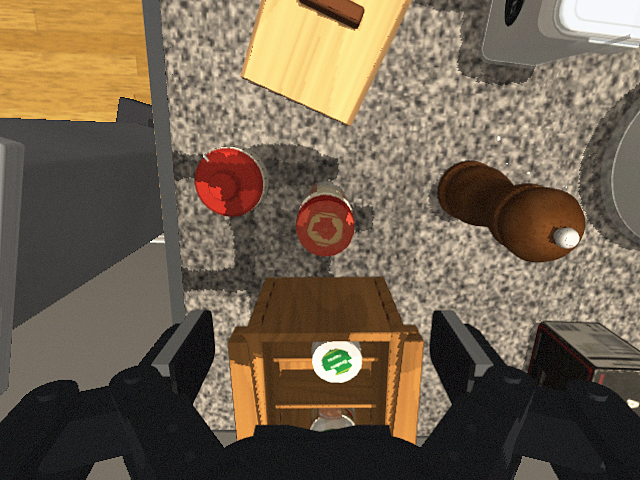

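The wrist view shows the jar cap's top at (326,227) and the caddy's open end edge at about v=335. I'll enlarge the caddy for an exact pose.

```bash
python3 - <<'E'
from h import *
a=cv2.imread("pics/w1.png")[270:440,220:432]; cv2.imwrite("pics/w1c.png",cv2.resize(a,None,fx=3.5,fy=3.5,interpolation=cv2.INTER_CUBIC))
i=robot.camera_info("wrist"); print(at_z("wrist",326,227,.106,i))
E
```

```text
[0.46537745 0.19772569 0.106     ]
```

View pics/w1c.png

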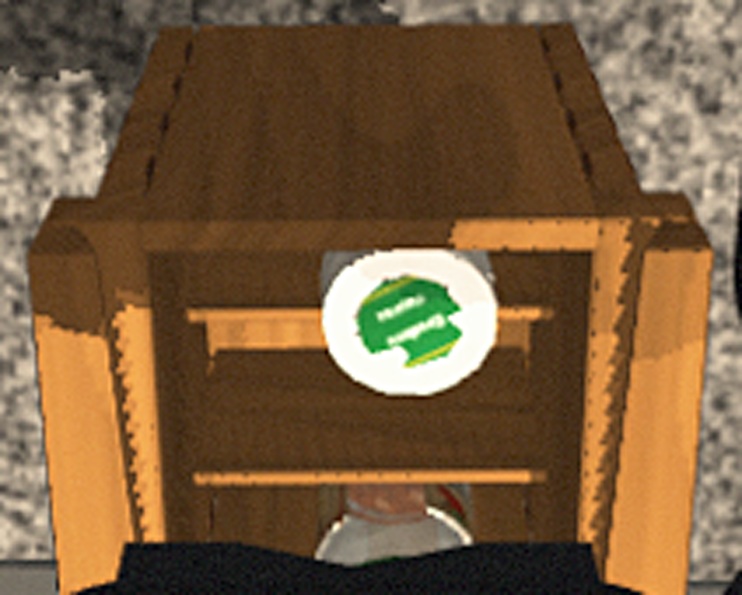

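```bash
cat > f2.py <<'E'
from h import *
from scipy.optimize import least_squares
i=robot.camera_info("wrist")
W=lambda u,v:np.array([220+u/3.5,270+v/3.5])
pts=[([-87,-74,130],W(30,255)),([-87,74,130],W(712,247)),([-79,-50,118],W(150,250)),([-79,50,118],W(592,248)),([-87,-58,130],W(97,250)),([-87,58,130],W(640,247)),([-29,-50,72],W(188,309)),([-29,50,72],W(553,309)),([25,-50,72],W(192,472)),([25,50,72],W(547,472))]
def res(p,d=False):
    c,s=np.cos(p[2]),np.sin(p[2]); r=[]
    for L,px in pts:
        L=np.array(L)/1e3; r.append(np.subtract(proj("wrist",[p[0]+c*L[0]-s*L[1],p[1]+s*L[0]+c*L[1],L[2]+p[3]],i),px))
    return np.array(r).ravel()
for zf in(0,1):
    f=lambda p:np.r_[res(p),1000*p[3]*(0.2 if zf else 100)]
    q=least_squares(f,[.514,.034,-1.27,0],loss="soft_l1"); print(q.x.round(4),np.degrees(q.x[2]).round(2)); print(res(q.x).reshape(-1,2).round(1).tolist())
E
python3 f2.py
```

```text
[ 0.5157  0.0366 -1.2636 -0.    ] -72.4
[[-1.1, -1.8], [0.8, -0.9], [-0.5, 0.1], [-0.1, -0.2], [1.0, -0.5], [0.1, -0.7], [-1.0, 3.2], [0.2, 2.4], [0.4, 3.7], [-0.1, 3.0]]
[ 0.5161  0.0355 -1.2639 -0.002 ] -72.42
[[-0.2, -1.9], [0.2, -0.9], [0.1, -0.0], [-0.5, -0.3], [1.8, -0.6], [-0.4, -0.8], [-0.6, 3.0], [-0.0, 2.3], [0.7, 3.2], [-0.3, 2.6]]
```

```bash
sed 's/,72\]/,66]/g' f2.py > f3.py; python3 f3.py
```

```text
[ 0.516   0.0359 -1.2632  0.    ] -72.37
[[-0.9, -0.9], [0.8, -0.1], [-0.3, 0.9], [-0.1, 0.5], [1.2, 0.4], [0.1, 0.1], [-0.1, 0.1], [-0.7, -0.6], [1.2, 0.0], [-0.9, -0.7]]
[ 5.1600e-01  3.6000e-02 -1.2632e+00  1.0000e-04] -72.37
[[-1.0, -0.9], [0.8, -0.1], [-0.4, 0.9], [-0.1, 0.5], [1.1, 0.3], [0.1, 0.1], [-0.1, 0.1], [-0.7, -0.6], [1.2, 0.0], [-0.8, -0.7]]
```

```bash
python3 -m jog '[[[1,0.15,0.08,0,0,0,-0.15],[1,0,0,0.675,0,0,0],[1,0,0,0.675,0,0,0],[1,0,0,0.675,0,0,0],[1,0,0,0.675,0,0,0],[1,0,0,0.675,0,0,0],[1,0,0,0.675,0,0,0],[1,0,0,0,0,0,0],[1,0,0,0,0,0,0]]]'
python3 -m jog '[[[0,0,0,0,0,0,0],[0,0,0,0,0,0,0],[0,0,0,0,0,0,0],[0,0,0,0,0,0,0],[0,0,0,0,0,0,0],[0,0,0,0,0,0,0],[0,0,0,0,0,0,0],[0,0,0,0,0,0,0]]]' 40
python3 -c "
from h import *
need([.4654,.1977,.088],17.63)"
```

```text
time_s: 3.07
tcp_pos: [0.4638, 0.2003, 0.0878]
tool_rot: [-3.139, -0.0, 1.883]
ft_force: [0.4, -0.0, 0.2]
gripper_width: 0.0858
grasp_force: 0.0
time_s: 3.73
tcp_pos: [0.4654, 0.1995, 0.0896]
tool_rot: [3.14, -0.0, 1.881]
ft_force: [-1.9, 0.3, 13.6]
gripper_width: 0.0434
grasp_force: 38.6
t 3.73 tcp [0.4654 0.1995 0.0896] rot [179.88  -0.   107.8 ] w 0.0434 need [-0.04 -0.01  0.04]
tool z [ 2.e-03  7.e-04 -1.e+00]
y dir 17.8 rz units 0.04
```

```bash
python3 -m jog '[[[0,0,0,-0.3,0,0,0],[0,0,0,-0.7,0,0,0],[0,0,0,-0.8,0,0,0],[0,0,0,-0.8,0,0,0],[0,0,0,-0.8,0,0,0],[0,0,0,-0.6,0,0,0],[0,0,0,0,0,0,0]]]'
python3 -m jog '[[[0,-0.4,0,0,0,0,0],[0,-0.7,0,0,0,0,0],[0,-0.7,0,0,0,0,0],[0,-0.7,0,0,0,0,0],[0,-0.7,0,0,0,0,0],[0,-0.6,0,0,0,0,0],[0,-0.4,0,0,0,0,0],[0,0,0,0,0,0,0],[0,0,0,0,0,0,0]]]'
python3 - <<'E'
from h import *
need([.516,.0378,.25],17.63)
cv2.imwrite("pics/w2.png",robot.snapshot("wrist"))
E
```

```text
time_s: 4.32
tcp_pos: [0.4668, 0.1999, 0.2537]
tool_rot: [3.133, 0.0, 1.881]
ft_force: [0.9, 0.4, 0.2]
gripper_width: 0.0437
grasp_force: 41.1
time_s: 5.07
tcp_pos: [0.5161, 0.0387, 0.2482]
tool_rot: [-3.142, -0.0, 1.88]
ft_force: [0.1, 0.0, -0.9]
gripper_width: 0.0434
grasp_force: 41.1
t 5.07 tcp [0.5161 0.0387 0.2482] rot [-1.800e+02 -1.000e-02  1.077e+02] w 0.0434 need [-0.02 -0.01 -0.04]
tool z [-1.e-04  1.e-04 -1.e+00]
y dir 17.7 rz units 0.02
```

View pics/w2.png

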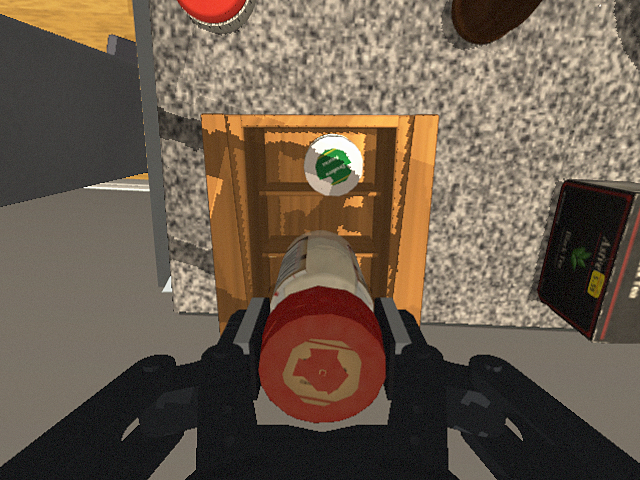

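```bash
python3 - <<'E'
from h import *
i=robot.camera_info("wrist")
a=cv2.imread("pics/w2.png")[95:265,190:450]; cv2.imwrite("pics/w2c.png",cv2.resize(a,None,fx=3,fy=3,interpolation=cv2.INTER_CUBIC))
print("jar top",at_z("wrist",322,369,.2628,i))
y=np.radians(-72.37);c,s=np.cos(y),np.sin(y)
for L in([-87,-74,130],[-87,74,130],[-87,0,118],[-79,-50,118],[-79,50,118],[-29,-50,66],[-29,50,66],[-25,0,66],[25,0,66],[29,0,66]):
    P=[.516+(c*L[0]-s*L[1])/1e3,.036+(s*L[0]+c*L[1])/1e3,L[2]/1e3]; u,v=proj("wrist",P,i); print(L,((u-190)*3).round(0),((v-95)*3).round(0))
# predicted jar bottom ring v (near edge) for jar centred at tcp
o=robot.get_obs()["tcp_pos"]
for dx in(-.002,0,.002):
    P=[o[0]-.303*(.0225+dx),o[1]+.953*(.0225+dx),o[2]-.0896]; print(dx,proj("wrist",P,i))
E
```

```text
jar top [0.51776263 0.03425781 0.2628    ]
[-87, -74, 130] 32.0 55.0
[-87, 74, 130] 749.0 58.0
[-87, 0, 118] 391.0 59.0
[-79, -50, 118] 163.0 97.0
[-79, 50, 118] 619.0 98.0
[-29, -50, 66] 211.0 288.0
[-29, 50, 66] 572.0 289.0
[-25, 0, 66] 391.0 303.0
[25, 0, 66] 391.0 474.0
[29, 0, 66] 391.0 487.0
-0.002 (np.float64(321.5209226266522), np.float64(224.24512293915367))
0 (np.float64(321.5302870486708), np.float64(220.97737938633068))
0.002 (np.float64(321.53970159970834), np.float64(217.69204221180865))
```

View pics/w2c.png

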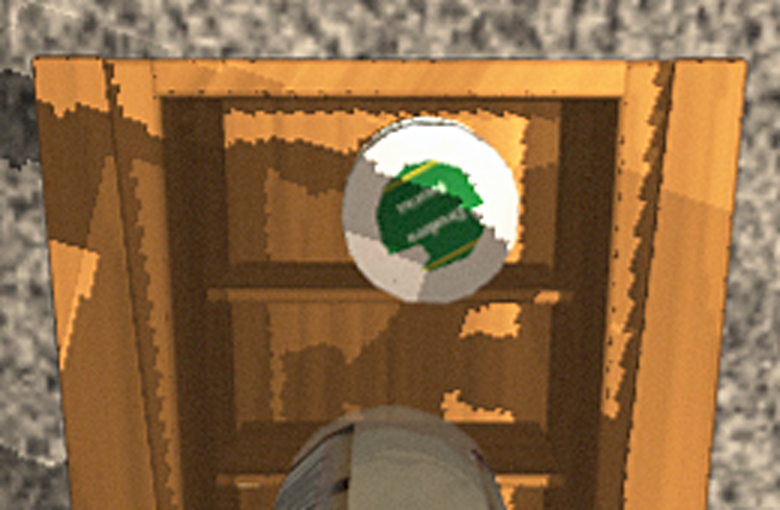

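```bash
python3 - <<'E'
from h import *
i2=robot.camera_info("wrist")
# rebuild w1 camera from first reported pose
i1=dict(i2); i1["world_from_camera"]=np.array([[.955937285,-.280382265,-.0870039776,.442603354],[.29357058,.913465146,.281776047,.261729687],[4.70094772e-4,-.294902038,.955527376,.375103723],[0,0,0,1]])
for n,i,box,P0,zt in(("w1",i1,(280,370,170,275),[.4654,.1977],.106),("w2",i2,(250,400,260,440),[.5178,.0343],.2646)):
    im=cv2.imread(f"pics/{n}.png").astype(int); u0,u1,v0,v1=box
    m=(im[...,2]>1.8*im[...,0])&(im[...,2]>1.8*im[...,1])&(im[...,2]>60); m[:v0]=0;m[v1:]=0;m[:,:u0]=0;m[:,u1:]=0
    vs,us=np.nonzero(m); obs=(us.min(),us.max(),vs.min(),vs.max()); print(n,obs,"rows with >8px",[int(x) for x in np.nonzero(m.sum(1)>8)[0][[0,-1]]])
    for d in(0,-.002,-.004,-.006):
      r=[]
      for z in(zt,zt-.02):
        a=np.linspace(0,2*np.pi,73); q=np.array([proj("wrist",[P0[0]-.303*d+.0222*np.cos(t),P0[1]+.953*d+.0222*np.sin(t),z],i) for t in a]); r+=[q[:,0].min(),q[:,0].max(),q[:,1].min(),q[:,1].max()]
      print(d,np.round(r,1))
E
```

```text
w1 (np.int64(296), np.int64(354), np.int64(195), np.int64(256)) rows with >8px [196, 255]
0 [296.  355.3 196.  253.6 297.6 353.1 191.7 245.8]
-0.002 [296.  355.2 198.7 256.1 297.7 353.1 194.2 248.2]
-0.004 [296.1 355.2 201.4 258.5 297.8 353.  196.8 250.5]
-0.006 [296.2 355.1 204.1 261.  297.8 353.  199.3 252.8]
w2 (np.int64(258), np.int64(385), np.int64(261), np.int64(422)) rows with >8px [287, 421]
0 [257.4 386.9 313.9 424.8 265.8 378.3 288.9 387.9]
-0.002 [257.7 386.6 319.4 429.3 266.  378.1 293.7 392. ]
-0.004 [257.9 386.3 324.9 433.7 266.2 377.8 298.5 396. ]
-0.006 [258.2 386.  330.3 438.2 266.4 377.6 303.3 400. ]
```

```bash
python3 -m jog '[[[0,0.03,0,0.2,0,0,0],[0,0,0,0.6,0,0,0],[0,0,0,0.6,0,0,0],[0,0,0,0.5,0,0,0],[0,0,0,0.2,0,0,0],[0,0,0,0.2,0,0,0],[0,0,0,0.2,0,0,0],[0,0,0,0.2,0,0,0],[0,0,0,0,0,0,0]]]'
python3 -c "
from h import *
need([.5157,.0397,.0966],17.63); print(robot.get_obs()['ft_force'])"
```

```text
time_s: 5.87
tcp_pos: [0.5155, 0.0406, 0.1394]
tool_rot: [-3.141, -0.0, 1.882]
ft_force: [-0.1, 0.4, -0.8]
gripper_width: 0.0438
grasp_force: 41.1
t 5.87 tcp [0.5155 0.0406 0.1394] rot [-1.7995e+02 -2.0000e-02  1.0781e+02] w 0.0438 need [-0.02 -0.    1.07]
tool z [-0.001  0.    -1.   ]
y dir 17.81 rz units 0.05
[-0.12654175  0.37636197 -0.81115653]
```

```bash
python3 -m jog '[[[0,-0.02,0,0.2,0,0,0],[0,0,0,0.2,0,0,0],[0,0,0,0.2,0,0,0],[0,0,0,0.2,0,0,0],[0,0,0,0.15,0,0,0],[0,0,0,0.06,0,0,0],[0,0,0,0.03,0,0,0],[0,0,0,0,0,0,0],[0,0,0,0,0,0,0]]]'
```

```text
time_s: 6.62
tcp_pos: [0.5162, 0.0397, 0.0988]
tool_rot: [3.141, 0.0, 1.882]
ft_force: [-0.3, 0.3, -1.0]
gripper_width: 0.0436
grasp_force: 41.1
```

```bash
python3 -m jog '[[[0,0,0,0.04,0,0,0],[0,0,0,0.03,0,0,0],[0,0,0,0,0,0,0]]]'; python3 -m jog '[[[0,0,0,0.03,0,0,0],[0,0,0,0,0,0,0]]]'
```

```text
time_s: 6.87
tcp_pos: [0.5163, 0.0397, 0.0961]
tool_rot: [3.141, 0.0, 1.882]
ft_force: [-0.8, -0.7, 3.1]
gripper_width: 0.0434
grasp_force: 40.8
time_s: 7.03
tcp_pos: [0.5164, 0.0397, 0.0957]
tool_rot: [3.14, 0.001, 1.882]
ft_force: [-6.6, -1.7, 21.3]
gripper_width: 0.0437
grasp_force: 42.0
```

```bash
python3 -m jog '[[[0,0,0,-0.05,0,0,0],[0.68,0,0,0,0,0,0],[0.68,0,0,0,0,0,0],[0.68,0,0,0,0,0,0],[0.68,0,0,-0.2,0,0,0],[0.68,0,0,-0.3,0,0,0],[0.68,0,0,-0.6,0,0,0],[0.68,0,0,-0.8,0,0,0],[0.68,0,0,-0.9,0,0,0],[0.68,0,0,-0.9,0,0,0],[0.68,0,0,-0.3,0,0,0]]]'
python3 - <<'E'
from h import *
need([.418,.359,.25],84.5)
im=robot.snapshot("wrist"); cv2.imwrite("pics/w3.png",im)
E
```

```text
time_s: 7.95
tcp_pos: [0.5177, 0.0397, 0.2616]
tool_rot: [3.136, 0.002, 1.882]
ft_force: [0.8, -0.2, 0.9]
gripper_width: 0.058
grasp_force: 0.0
t 7.95 tcp [0.5177 0.0397 0.2616] rot [1.7966e+02 1.2000e-01 1.0781e+02] w 0.058 need [8.36 0.07 0.27]
tool z [ 6.3e-03 -2.0e-04 -1.0e+00]
y dir 17.81 rz units -16.67
```

```bash
python3 - <<'E'
from h import *
print("q",robot.get_obs()["qpos"].round(3))
im=cv2.imread("pics/w3.png").astype(int)
m=((im[...,2]>1.8*im[...,0])&(im[...,2]>1.8*im[...,1])&(im[...,2]>60)).astype(np.uint8)
n,l,st,c=cv2.connectedComponentsWithStats(m)
for k in range(1,n):
    if st[k,4]>150: print(st[k].tolist(),c[k].round(1))
i=robot.camera_info("wrist")
a=np.linspace(0,2*np.pi,73)
q=np.array([proj("wrist",[.5162+.0222*np.cos(t),.0362+.0222*np.sin(t),.112],i) for t in a]); print("pred",q.min(0),q.max(0))
E
```

```text
q [-0.039  0.33   1.592  0.     1.212 -0.349]
[176, 0, 71, 27, 1378] [212.3  10.6]
[585, 197, 41, 133, 383] [605.4 262.1]
[288, 203, 58, 60, 1824] [316.8 230.7]
[304, 225, 24, 22, 325] [316.6 234.8]
pred [287.46958914 205.7416851 ] [345.13278447 261.26973282]
```

```bash
python3 -m jog '[[[1,0.4,0.01,0,0,0,0],[1,0.8,0.01,0,0,0,0],[1,0.85,0.01,0,0,0,0],[1,0.85,0.01,0.05,0,0,0],[1,0.85,0.01,0.05,0,0,0],[1,0.85,0.01,0.05,0,0,0],[1,0.85,0.01,0.05,0,0,0],[1,0.85,0,0.05,0,0,0],[1,0.85,0,0,0,0,0],[1,0.8,0,0,0,0,0],[1,0.41,0,0,0,0,0],[1,0,0,0,0,0,0]]]'
python3 -m jog '[[[1,0,0,0,0,0,-0.6],[1,0,0,0,0,0,-1],[1,0,0,0,0,0,-1],[1,0,0,0,0,0,-1],[1,0,0,0,0,0,-1],[1,0,0,0,0,0,-1],[1,0,0,0,0,0,-1],[1,0,0,0,0,0,-1],[1,0,0,0,0,0,-1],[1,0,0,0,0,0,-1],[1,0,0,0,0,0,-1],[1,0,0,0,0,0,-1]]]'
python3 -m jog '[[[1,0,0,0,0,0,-1],[1,0,0,0,0,0,-1],[1,0,0,0,0,0,-1],[1,0,0,0,0,0,-1],[1,0,0,0,0,0,-1],[1,0,0,0,0,0,0],[1,0,0,0,0,0,0]]]'
cat > lid.py <<'E'
from h import *
need([.418,.359,.25],84.5)
im=robot.snapshot("wrist"); cv2.imwrite("pics/w4.png",im); i=robot.camera_info("wrist")
hsv=cv2.cvtColor(im,cv2.COLOR_BGR2HSV)
m=cv2.inRange(hsv,(8,70,110),(28,255,255)); m=cv2.morphologyEx(m,cv2.MORPH_CLOSE,np.ones((25,25)))
n,l,st,c=cv2.connectedComponentsWithStats(m)
for k in range(1,n):
    if st[k,4]>800: print(st[k].tolist(),c[k].round(1))
pc=proj("wrist",[.418,.359,0],i); print("pred",pc); k=l[int(pc[1]),int(pc[0])]
cn=max(cv2.findContours((l==k).astype(np.uint8),cv2.RETR_EXTERNAL,cv2.CHAIN_APPROX_NONE)[0],key=cv2.contourArea)
ap=cv2.approxPolyDP(cv2.convexHull(cn),6,True)[:,0]; print(ap.tolist())
for p in ap: print(p.tolist(),at_z("wrist",*p,0,i)[:2].round(4),at_z("wrist",*p,.01,i)[:2].round(4))
# dark pull inside
mm=((hsv[...,2]<110)&(l==k)).astype(np.uint8); n,l2,st,c=cv2.connectedComponentsWithStats(mm)
for k in range(1,n):
    if st[k,4]>150:
        r=cv2.minAreaRect(np.argwhere(l2==k)[:,::-1].astype(np.float32)); print("pull",st[k].tolist(),r,at_z("wrist",*r[0],.025,i).round(4))
E
python3 lid.py
```

```text
time_s: 9.0
tcp_pos: [0.4152, 0.3618, 0.2461]
tool_rot: [-3.141, -0.001, 1.884]
ft_force: [-1.1, -0.5, -1.2]
gripper_width: 0.0856
grasp_force: 0.0
time_s: 10.0
tcp_pos: [0.4167, 0.3583, 0.2463]
tool_rot: [-3.141, -0.0, 2.694]
ft_force: [-0.2, -0.3, 1.1]
gripper_width: 0.0853
grasp_force: 0.0
time_s: 10.58
tcp_pos: [0.4166, 0.3585, 0.2464]
tool_rot: [-3.141, -0.0, 3.038]
ft_force: [0.1, -0.8, 0.4]
gripper_width: 0.0854
grasp_force: 0.0
t 10.58 tcp [0.4166 0.3585 0.2464] rot [-1.7998e+02 -2.0000e-02  1.7406e+02] w 0.0854 need [-0.03  0.02 -0.09]
tool z [-4.e-04 -4.e-04 -1.e+00]
y dir 84.06 rz units -0.11
[245, 0, 153, 37, 2487] [303.5  10.1]
[576, 0, 64, 109, 5130] [614.6  57. ]
[241, 146, 170, 124, 18936] [327.2 207.8]
[0, 321, 48, 88, 1819] [ 14.8 366.8]
pred (np.float64(323.50257355353006), np.float64(208.42613933550578))
[[409, 147], [401, 269], [247, 261], [244, 155]]
[409, 147] [0.3663 0.4477] [0.3657 0.4455]
[401, 269] [0.4922 0.4349] [0.4881 0.433 ]
[247, 261] [0.4662 0.2722] [0.4628 0.2747]
[244, 155] [0.3573 0.2872] [0.3569 0.2893]
pull [295, 163, 39, 12, 157] ((314.44122314453125, 165.7353057861328), (39.04823303222656, 8.48874568939209), 14.03624439239502) [0.3724 0.3552 0.025 ]
pull [245, 185, 132, 60, 1931] ((310.19854736328125, 222.56886291503906), (55.97998809814453, 131.99270629882812), 60.75117111206055) [0.4253 0.3453 0.025 ]
```

```bash
python3 -m jog '[[[1,-0.07,0.06,0.3,0,0,0.05],[1,0,0,0.8,0,0,0],[1,0,0,0.9,0,0,0],[1,0,0,0.9,0,0,0],[1,0,0,0.9,0,0,0],[1,0,0,0.8,0,0,0],[1,0,0,0.5,0,0,0],[1,0,0,0.25,0,0,0],[1,0,0,0,0,0,0],[1,0,0,0,0,0,0]]]'
python3 -m jog '[[[0.3,0,0,0,0,0,0],[0.3,0,0,0,0,0,0],[0.3,0,0,0,0,0,0],[0.3,0,0,0,0,0,0],[0.3,0,0,0,0,0,0],[0.3,0,0,0,0,0,0]]]' 50
python3 -m jog '[[[0,0,0,0,0,0,0],[0,0,0,0,0,0,0],[0,0,0,0,0,0,0],[0,0,0,0,0,0,0],[0,0,0,0,0,0,0]]]'
```

```text
time_s: 11.47
tcp_pos: [0.4197, 0.3611, 0.0328]
tool_rot: [-3.141, -0.0, 3.036]
ft_force: [-0.1, -0.6, 0.9]
gripper_width: 0.0852
grasp_force: 0.0
time_s: 11.97
tcp_pos: [0.4197, 0.3611, 0.033]
tool_rot: [3.141, 0.0, 3.037]
ft_force: [0.1, 0.1, -0.1]
gripper_width: 0.0259
grasp_force: 0.0
time_s: 12.38
tcp_pos: [0.4196, 0.3611, 0.033]
tool_rot: [3.141, 0.0, 3.037]
ft_force: [-1.8, -0.6, 8.3]
gripper_width: 0.0126
grasp_force: 49.8
```

```bash
python3 -m jog '[[[0,0,0,-0.2,0,0,0],[0,0,0,-0.5,0,0,0],[0,0,0,-0.8,0,0,0],[0,0,0,-0.8,0,0,0],[0,0,0,-0.8,0,0,0],[0,0,0,-0.7,0,0,0],[0,0,0,-0.3,0,0,0]]]'
python3 -m jog '[[[0,0,0,0,0,0,-0.6],[0,0,0,0,0,0,-0.9],[0,0,0,0,0,0,-1],[0,0,0,0,0,0,-1],[0,0,0,0,0,0,-1],[0,0,0,0,0,0,-0.9],[0,0,0,0,0,0,-0.5],[0,0,0,0,0,0,0]]]'
cat >> h.py <<'E'
CY=np.radians(-72.37); CX=np.array([np.cos(CY),np.sin(CY),0]); CYV=np.array([-np.sin(CY),np.cos(CY),0]); C0=np.array([.516,.036,0])
def cad(x,y,z): return C0+CX*x+CYV*y+np.array([0,0,z])
def incad():
    p=robot.get_obs()["tcp_pos"]-C0; print("caddy frame mm",(p@CX*1e3).round(1),(p@CYV*1e3).round(1),(p[2]*1e3).round(1))
E
python3 -c "
from h import *
need(cad(-.195,0,.19),107.63)"
```

```text
time_s: 12.97
tcp_pos: [0.4203, 0.3616, 0.2008]
tool_rot: [3.139, 0.003, 3.037]
ft_force: [0.5, 0.6, -2.6]
gripper_width: 0.0125
grasp_force: 49.2
time_s: 13.63
tcp_pos: [0.4193, 0.3609, 0.197]
tool_rot: [-3.141, -0.0, -2.833]
ft_force: [0.8, -0.1, -1.6]
gripper_width: 0.0131
grasp_force: 49.1
t 13.63 tcp [0.4193 0.3609 0.197 ] rot [-1.7999e+02 -2.0000e-02 -1.6229e+02] w 0.0131 need [ 0.16 -3.6   0.17]
tool z [-2.e-04 -2.e-04 -1.e+00]
y dir 107.71 rz units 0.02
```

```bash
python3 -m jog '[[[0,0.02,-0.3,0,0,0,0.02],[0,0.02,-0.6,0,0,0,0],[0,0.03,-0.7,0.05,0,0,0],[0,0.03,-0.7,0.05,0,0,0],[0,0.03,-0.7,0.05,0,0,0],[0,0.03,-0.4,0.02,0,0,0],[0,0,-0.2,0,0,0,0],[0,0,0,0,0,0,0],[0,0,0,0,0,0,0]]]'
python3 - <<'E'
from h import *
need(cad(-.195,0,.19),107.63); incad()
t=robot.snapshot("top"); s=robot.snapshot("scene"); w=robot.snapshot("wrist")
cv2.imwrite("pics/t5.png",t);cv2.imwrite("pics/s5.png",s);cv2.imwrite("pics/w5.png",w)
a=np.zeros((600,800,3),np.uint8)
a[:300,:400]=cv2.resize(w,(400,300)); a[:300,400:]=cv2.resize(s[150:330,230:470],(400,300),interpolation=cv2.INTER_CUBIC)
a[300:,:400]=cv2.resize(t[150:300,230:430],(400,300),interpolation=cv2.INTER_CUBIC)
cv2.imwrite("pics/m5.png",a)
# predicted lid corners in hand, underside z = tcp-.033
i=robot.camera_info("wrist"); o=robot.get_obs(); R=Ro.from_euler("xyz",o["tool_rot"]).as_matrix()
for n in("wrist","top","scene"):
  for L in([-81,65,0],[-81,-65,0],[81,56.5,0],[81,-56.5,0],[0,28,30],[0,-28,30]):
    P=o["tcp_pos"]-R[:,1]*L[0]/1e3-R[:,0]*L[1]/1e3+np.array([0,0,(L[2]-33)/1e3]); print(n,L,np.round(proj(n,P),1))
E
```

```text
time_s: 14.38
tcp_pos: [0.4569, 0.2217, 0.1901]
tool_rot: [3.141, 0.0, -2.837]
ft_force: [0.8, -0.1, -2.3]
gripper_width: 0.0129
grasp_force: 49.2
t 14.38 tcp [0.4569 0.2217 0.1901] rot [ 1.7999e+02  1.0000e-02 -1.6257e+02] w 0.0129 need [-0.  0.  0.]
tool z [ 1.e-04  2.e-04 -1.e+00]
y dir 107.43 rz units -0.05
caddy frame mm -194.9 -0.1 190.1
wrist [-81, 65, 0] [480.4 413.2]
wrist [-81, -65, 0] [520.2 156.1]
wrist [81, 56.5, 0] [166.1 399.3]
wrist [81, -56.5, 0] [133.1 176.5]
wrist [0, 28, 30] [324.9 392.3]
wrist [0, -28, 30] [325.4 264.7]
top [-81, 65, 0] [245.  218.1]
top [-81, -65, 0] [266.2 281.7]
top [81, 56.5, 0] [325.4 195.9]
top [81, -56.5, 0] [344.8 250.1]
top [0, 28, 30] [290.5 219.6]
top [0, -28, 30] [300.2 247.7]
scene [-81, 65, 0] [256.3 223.7]
scene [-81, -65, 0] [308.4 253.6]
scene [81, 56.5, 0] [321.9 194.2]
scene [81, -56.5, 0] [366.6 215. ]
scene [0, 28, 30] [303.1 200.2]
scene [0, -28, 30] [325.9 211.4]
```

View pics/m5.png

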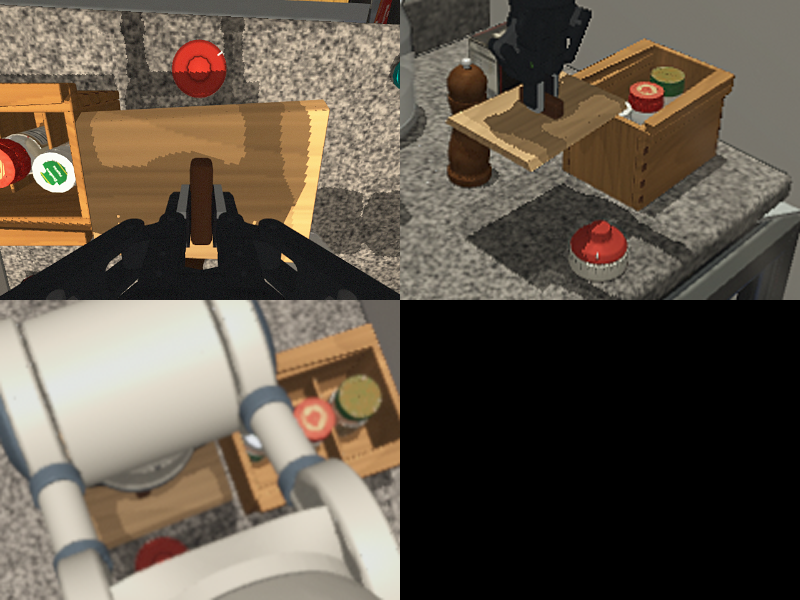

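```bash
cat > m.py <<'E'
from h import *
im=cv2.imread("pics/w5.png"); hsv=cv2.cvtColor(im,cv2.COLOR_BGR2HSV)
for u in range(140,521,40):   # column scan: first wood pixels below granite
    col=hsv[:,u]; s=[(v,int(col[v,0]),int(col[v,1]),int(col[v,2])) for v in range(150,200)]
    w=[v for v,h,a,b in s if a>95 and 5<h<25]; 
    run=next((v for v in w if all(x in w for x in range(v,v+6))),None); print(u,run,end="; ")
print()
for v in range(190,300,20):
    r=hsv[v]; w=[u for u in range(90,560) if r[u,1]>95 and 5<r[u,0]<25]; 
    print(v,[(a) for a in w if (a-1 not in w)][:6],[(a) for a in w if (a+1 not in w)][-4:])
print("pull column u=321:",[(v,hsv[v,321].tolist()) for v in range(236,276,3)])
print("pull row v=300:",[(u,hsv[300,u].tolist()) for u in range(295,350,4)])
o=robot.get_obs(); R=Ro.from_euler("xyz",o["tool_rot"]).as_matrix()
for L in([-81,-65,0],[-81,-59,10],[81,-56.5,0],[81,-50.5,10],[0,-60.75,0],[0,-54.75,10],[0,-28,30],[0,-28,10],[-81,0,10],[81,0,10],[-81,0,0],[81,0,0]):
    P=o["tcp_pos"]-R[:,1]*L[0]/1e3-R[:,0]*L[1]/1e3+np.array([0,0,(L[2]-33)/1e3]); print(L,np.round(proj("wrist",P),1))
E
python3 m.py
```

```text
140 152; 180 150; 220 175; 260 172; 300 170; 340 168; 380 166; 420 164; 460 162; 500 160; 
190 [90] [525]
210 [90, 496] [494, 521]
230 [90, 111] [100, 518]
250 [115] [515]
270 [118, 340] [338, 512]
290 [121, 308, 327, 340, 488] [325, 338, 486, 508]
pull column u=321: [(236, [16, 141, 176]), (239, [16, 140, 173]), (242, [15, 139, 178]), (245, [16, 135, 144]), (248, [17, 138, 129]), (251, [17, 139, 138]), (254, [17, 159, 37]), (257, [8, 130, 43]), (260, [13, 158, 50]), (263, [15, 255, 43]), (266, [9, 162, 55]), (269, [14, 185, 58]), (272, [15, 180, 58]), (275, [10, 139, 64])]
pull row v=300: [(295, [21, 20, 91]), (299, [15, 17, 89]), (303, [150, 255, 5]), (307, [14, 170, 48]), (311, [11, 161, 57]), (315, [12, 167, 52]), (319, [10, 160, 59]), (323, [9, 163, 61]), (327, [12, 169, 59]), (331, [9, 178, 56]), (335, [14, 140, 62]), (339, [9, 171, 58]), (343, [26, 21, 96]), (347, [30, 21, 87])]
[-81, -65, 0] [520.2 156.1]
[-81, -59, 10] [530.7 173.4]
[81, -56.5, 0] [133.1 176.5]
[81, -50.5, 10] [123.2 194.5]
[0, -60.75, 0] [325.1 166.5]
[0, -54.75, 10] [325.2 184.2]
[0, -28, 30] [325.4 264.7]
[0, -28, 10] [325.  248.2]
[-81, 0, 10] [508.3 308.7]
[81, 0, 10] [141.3 308.4]
[-81, 0, 0] [497.9 298.9]
[81, 0, 0] [151.2 298.6]
```

```bash
python3 - <<'E'
from h import *
for L in([-87,-74,130],[-87,-58,130],[-87,74,130],[-87,58,130],[-79,-50,118],[-79,50,118],[-120,-74,130],[-40,-74,130]): print(L,np.round(proj("wrist",cad(*np.array(L)/1e3)),1))
im=cv2.imread("pics/w5.png"); 
c=im[110:300,60:250]; d=cv2.resize(c,(600,600),interpolation=cv2.INTER_CUBIC); cv2.imwrite("pics/w5c.png",d)
g=cv2.cvtColor(im,cv2.COLOR_BGR2HSV)
for u in(40,60,80,100,110): print(u,[(v,g[v,u].tolist()) for v in range(122,142,2)])
for v in(145,160,): print(v,[(u,g[v,u].tolist()) for u in range(100,140,3)])
E
```

```text
[-87, -74, 130] [ 96.5 133. ]
[-87, -58, 130] [102.4 167.1]
[-87, 74, 130] [141.3 392.6]
[-87, 58, 130] [137.3 369.6]
[-79, -50, 118] [102.8 180.4]
[-79, 50, 118] [131.6 346.1]
[-120, -74, 130] [165.8 133.1]
[-40, -74, 130] [ -2.7 132.7]
40 [(122, [7, 46, 72]), (124, [20, 50, 91]), (126, [16, 45, 85]), (128, [16, 46, 83]), (130, [20, 53, 115]), (132, [15, 100, 84]), (134, [15, 170, 181]), (136, [15, 171, 229]), (138, [15, 169, 231]), (140, [15, 168, 227])]
60 [(122, [17, 51, 106]), (124, [15, 49, 104]), (126, [19, 55, 125]), (128, [18, 55, 115]), (130, [18, 50, 102]), (132, [14, 112, 89]), (134, [14, 172, 108]), (136, [15, 175, 230]), (138, [15, 171, 230]), (140, [15, 171, 227])]
80 [(122, [17, 60, 81]), (124, [11, 45, 90]), (126, [17, 47, 114]), (128, [16, 49, 115]), (130, [20, 43, 106]), (132, [16, 93, 77]), (134, [14, 171, 167]), (136, [14, 168, 231]), (138, [15, 167, 230]), (140, [15, 176, 225])]
100 [(122, [7, 40, 83]), (124, [16, 47, 70]), (126, [12, 34, 75]), (128, [10, 41, 74]), (130, [16, 43, 78]), (132, [16, 105, 85]), (134, [16, 200, 70]), (136, [12, 129, 75]), (138, [14, 
[... 183 characters left out ...]
0]), (136, [15, 178, 73]), (138, [14, 162, 82]), (140, [14, 173, 112])]
145 [(100, [18, 186, 67]), (103, [14, 208, 70]), (106, [17, 184, 75]), (109, [15, 181, 90]), (112, [13, 167, 98]), (115, [14, 187, 79]), (118, [16, 170, 69]), (121, [11, 160, 67]), (124, [13, 159, 77]), (127, [14, 171, 76]), (130, [14, 157, 81]), (133, [13, 157, 81]), (136, [14, 147, 83]), (139, [14, 169, 74])]
160 [(100, [14, 167, 87]), (103, [14, 174, 174]), (106, [13, 163, 94]), (109, [14, 157, 101]), (112, [14, 163, 186]), (115, [16, 187, 75]), (118, [11, 171, 79]), (121, [13, 165, 71]), (124, [15, 178, 73]), (127, [16, 207, 69]), (130, [16, 192, 73]), (133, [13, 159, 85]), (136, [15, 132, 81]), (139, [16, 164, 81])]
```

View pics/w5c.png

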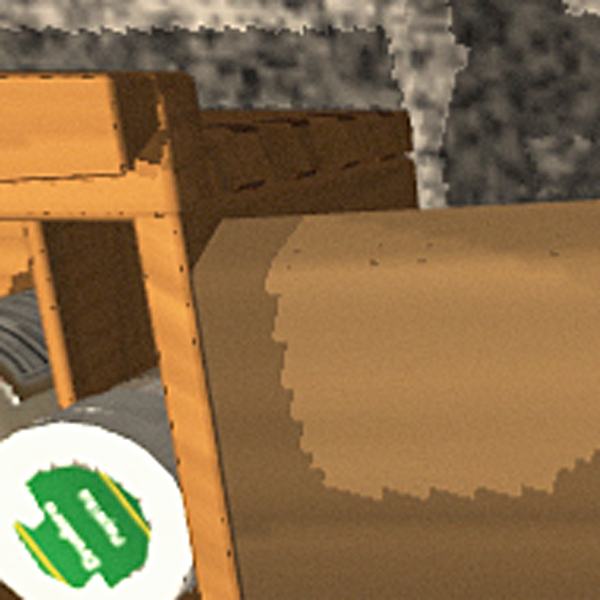

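The caddy's rail edge sits where predicted (v=133). The lid in the hand is aligned in yaw and about 1 mm off in y, at nose corner (130,179) against a predicted (133,176.5). I'll lower it and enter the way.

```bash
python3 -m jog '[[[0,0.025,0,0.2,0,0,-0.05],[0,0,0,0.3,0,0,0],[0,0,0,0.3,0,0,0],[0,0,0,0.14,0,0,0],[0,0,-0.1,0,0,0,0],[0,0,-0.2,0,0,0,0],[0,0,-0.2,0,0,0,0],[0,0,-0.2,0,0,0,0],[0,0,-0.2,0,0,0,0],[0,0,-0.2,0,0,0,0],[0,0,-0.1,0,0,0,0],[0,0,0,0,0,0,0]]]'
python3 -c "
from h import *
incad(); need(cad(-.06,-.001,.1525),107.63); print(robot.get_obs()['torque'].round(2))"
```

```text
time_s: 15.53
tcp_pos: [0.471, 0.1748, 0.1524]
tool_rot: [-3.141, 0.0, -2.833]
ft_force: [0.6, 0.0, -2.9]
gripper_width: 0.013
grasp_force: 49.2
caddy frame mm -145.9 -0.9 152.4
t 15.53 tcp [0.471  0.1748 0.1524] rot [-1.7999e+02  2.0000e-02 -1.6235e+02] w 0.013 need [ 0.   -2.15 -0.  ]
tool z [ 4.e-04 -0.e+00 -1.e+00]
y dir 107.65 rz units 0.01
[ 0.02 -0.06  0.04]
```

No contact yet and the nose is 22 mm in. I'll continue.

```bash
python3 -m jog '[[[0,0,-0.1,0,0,0,0],[0,0,-0.2,0,0,0,0],[0,0,-0.2,0,0,0,0],[0,0,-0.2,0,0,0,0],[0,0,-0.2,0,0,0,0],[0,0,-0.2,0,0,0,0],[0,0,-0.1,0,0,0,0],[0,0,0,0,0,0,0]]]'
python3 -m jog '[[[0,0,-0.1,0,0,0,0],[0,0,-0.2,0,0,0,0],[0,0,-0.2,0,0,0,0],[0,0,-0.2,0,0,0,0],[0,0,-0.15,0,0,0,0],[0,0,-0.1,0,0,0,0],[0,0,0,0,0,0,0]]]'
python3 -c "
from h import *
incad(); print(robot.get_obs()['torque'].round(2))"
```

```text
time_s: 16.2
tcp_pos: [0.4855, 0.1291, 0.1523]
tool_rot: [-3.142, 0.0, -2.833]
ft_force: [0.4, 0.3, -2.9]
gripper_width: 0.0122
grasp_force: 49.2
time_s: 16.78
tcp_pos: [0.497, 0.093, 0.1523]
tool_rot: [-3.141, 0.0, -2.833]
ft_force: [-0.3, -0.0, -1.8]
gripper_width: 0.0123
grasp_force: 49.2
caddy frame mm -60.1 -0.9 152.3
[ 0.05 -0.03 -0.04]
```

```bash
python3 -m jog '[[[0,0,0,0.03,0,0,0],[0,0,0,0,0,0,0]]]'; python3 -m jog '[[[0,0,0,0.02,0,0,0],[0,0,0,0,0,0,0]]]';  python3 -m jog '[[[0,0,0,0.02,0,0,0],[0,0,0,0,0,0,0]]]'
```

```text
time_s: 16.95
tcp_pos: [0.4967, 0.0939, 0.151]
tool_rot: [-3.141, 0.0, -2.832]
ft_force: [-0.5, 0.5, -2.3]
gripper_width: 0.0124
grasp_force: 49.3
time_s: 17.12
tcp_pos: [0.4967, 0.094, 0.1509]
tool_rot: [-3.141, 0.0, -2.832]
ft_force: [-3.5, -3.6, 14.4]
gripper_width: 0.0127
grasp_force: 51.4
time_s: 17.28
tcp_pos: [0.4967, 0.094, 0.1509]
tool_rot: [-3.141, 0.001, -2.832]
ft_force: [-9.6, -4.7, 32.2]
gripper_width: 0.0126
grasp_force: 53.8
```

```bash
python3 -m jog '[[[0,0,0,-0.05,0,0,0],[0.4,0,0,0,0,0,0],[0.4,0,0,0,0,0,0],[0.4,0,0,0,0,0,0],[0.4,0,0,-0.2,0,0,0],[0.4,0,0,-0.4,0,0,0],[0.4,0,0,-0.6,0,0,0],[0.4,0,0,-0.6,0,0,0],[0.4,0,0,0,0,0,0]]]'
python3 -c "
from h import *
incad()
import subprocess
im=robot.snapshot('wrist'); cv2.imwrite('pics/w6.png',im)"
python3 -m jog '[[[0,0,0.3,0,0,0,0.6],[0,0,0,0,0,0,1],[0,0,0,0,0,0,1],[0,0,0,0,0,0,1],[0,0,0,0,0,0,1],[0,0,0,0,0,0,1],[0,0,0,0,0,0,1],[0,0,0,0,0,0,1],[0,0,0,0,0,0,1],[0,0,0,0,0,0,1],[0,0,0,0,0,0,1],[0,0,0,0,0,0,1]]]'
python3 -m jog '[[[0,0,0,0,0,0,1],[0,0,0,0,0,0,1],[0,0,0,0,0,0,1],[0,0,0,0,0,0,1],[0,0,0,0,0,0,1],[0,0,0,0,0,0,1],[0,0,0,0,0,0,1],[0,0,0,0,0,0,1],[0,0,0,0,0,0,1],[0,0,0,0,0,0,1],[0,0,0,0,0,0,0.9],[0,0,0,0,0,0,0]]]'
python3 -c "
from h import *
incad(); need(cad(-.175,0,.139),17.63)"
```

```text
time_s: 18.03
tcp_pos: [0.4985, 0.0941, 0.2277]
tool_rot: [-3.14, 0.006, -2.832]
ft_force: [0.9, 0.0, -0.3]
gripper_width: 0.0338
grasp_force: 0.0
caddy frame mm -60.6 0.9 227.7
time_s: 19.08
tcp_pos: [0.4926, 0.1053, 0.2229]
tool_rot: [-3.141, -0.001, 2.638]
ft_force: [0.3, 0.1, 0.1]
gripper_width: -0.0
grasp_force: 0.0
time_s: 20.08
tcp_pos: [0.4927, 0.1053, 0.223]
tool_rot: [-3.141, -0.0, 1.877]
ft_force: [-0.1, -1.1, -0.8]
gripper_width: -0.0001
grasp_force: 0.0
caddy frame mm -73.1 -1.3 223.0
t 20.08 tcp [0.4927 0.1053 0.223 ] rot [-1.7994e+02 -1.0000e-02  1.0753e+02] w -0.0001 need [2.55 0.03 2.1 ]
tool z [-1.1e-03 -1.0e-04 -1.0e+00]
y dir 17.53 rz units -0.02
```

```bash
python3 -m jog '[[[0,0.3,0.03,0,0,0,0],[0,0.6,0,0,0,0,0],[0,0.7,0,0,0,0,0],[0,0.6,0,0,0,0,0],[0,0.35,0,0,0,0,0],[0,0,0,0,0,0,0]]]'
cat > back.py <<'E'
from h import *
incad()
im=robot.snapshot("wrist"); cv2.imwrite("pics/back.png",im); h=cv2.cvtColor(im,cv2.COLOR_BGR2HSV); i=robot.camera_info("wrist")
for u in(250,270,290,350,370,390):
    w=[v for v in range(40,420) if h[v,u,1]>95 and 5<h[v,u,0]<25]; st=next((v for v in w if all(x in w for x in range(v,v+8))),None)
    if st:
        for z in(.118,.128):
            o,d=ray("wrist",u,st,i); p=o+d*(z-o[2])/d[2]-C0; print(u,st,"z",z,"caddy xy",(p@CX*1e3).round(1),(p@CYV*1e3).round(1),end=" | ")
        print()
E
python3 back.py
```

```text
time_s: 20.58
tcp_pos: [0.4618, 0.2055, 0.2232]
tool_rot: [-3.141, -0.001, 1.885]
ft_force: [-0.8, -0.3, -0.3]
gripper_width: -0.0002
grasp_force: 0.0
caddy frame mm -177.9 -0.3 223.2
250 302 z 0.118 caddy xy -138.2 -48.8 | 250 302 z 0.128 caddy xy -143.0 -46.7 | 
270 301 z 0.118 caddy xy -139.0 -35.1 | 270 301 z 0.128 caddy xy -143.8 -33.6 | 
290 300 z 0.118 caddy xy -139.8 -21.5 | 290 300 z 0.128 caddy xy -144.6 -20.5 | 
370 300 z 0.118 caddy xy -140.2 33.1 | 370 300 z 0.128 caddy xy -145.0 31.7 | 
390 303 z 0.118 caddy xy -138.1 46.9 | 390 303 z 0.128 caddy xy -142.9 44.8 |
```

```bash
python3 -m jog '[[[0,0,0,0.4,0,0,0],[0,0,0,0.6,0,0,0],[0,0,0,0.6,0,0,0],[0,0,0,0.4,0,0,0],[0,0,0,0.1,0,0,0],[0,-0.2,0,0,0,0,0],[0,-0.25,0,0,0,0,0],[0,-0.15,0,0,0,0,0],[0,-0.1,0,0,0,0,0],[0,-0.1,0,0,0,0,0],[0,-0.1,0,0,0,0,0],[0,0,0,0,0,0,0]]]'
python3 -c "
from h import *
incad(); need(cad(-.1,0,.139),17.63); print(robot.get_obs()['ft_force'])"
```

```text
time_s: 21.63
tcp_pos: [0.4745, 0.1679, 0.1399]
tool_rot: [3.141, 0.0, 1.88]
ft_force: [-0.7, 0.3, -0.3]
gripper_width: 0.0
grasp_force: 0.0
caddy frame mm -138.3 0.4 139.9
t 21.63 tcp [0.4745 0.1679 0.1399] rot [1.7996e+02 1.0000e-02 1.0770e+02] w 0.0 need [-0.96 -0.01  0.02]
tool z [ 7.e-04 -0.e+00 -1.e+00]
y dir 17.7 rz units 0.02
[-0.73343162  0.33724649 -0.3167929 ]
```

```bash
python3 -m jog '[[[0,-0.1,0,0,0,0,0],[0,-0.1,0,0,0,0,0],[0,-0.1,0,0,0,0,0],[0,-0.1,0,0,0,0,0],[0,-0.1,0,0,0,0,0],[0,0,0,0,0,0,0]]]'
cat > pl.py <<'E'
from h import *
incad(); print(robot.get_obs()["ft_force"].round(2))
im=robot.snapshot("wrist"); cv2.imwrite("pics/p.png",im); h=cv2.cvtColor(im,cv2.COLOR_BGR2HSV); i=robot.camera_info("wrist")
for n in("scene",):
    s=robot.snapshot(n); cv2.imwrite("pics/ps.png",s)
for x in(-.06,-.04,-.02,-.006): print("pull",x,np.round(proj("wrist",cad(x,0,.148),i),0),"scene",np.round(proj("scene",cad(x,0,.148)),0), "backedge",np.round(proj("wrist",cad(x-.081,0.04,.128),i),0))
# scan u=380 for edges, V channel
for u in(225,240,400,420): print(u,[(v,h[v,u].tolist()) for v in range(300,440,6)])
E
python3 pl.py
```

```text
time_s: 22.13
tcp_pos: [0.4804, 0.1487, 0.1394]
tool_rot: [-3.141, 0.0, 1.88]
ft_force: [0.5, 0.1, -0.2]
gripper_width: -0.0
grasp_force: 0.0
caddy frame mm -118.2 0.2 139.4
[ 0.5   0.13 -0.17]
pull -0.06 [321. 472.] scene [361. 198.] backedge [423. 267.]
pull -0.04 [321. 509.] scene [367. 195.] backedge [419. 313.]
pull -0.02 [321. 544.] scene [374. 192.] backedge [415. 356.]
pull -0.006 [321. 566.] scene [378. 189.] backedge [413. 384.]
225 [(300, [14, 172, 86]), (306, [13, 145, 93]), (312, [15, 169, 86]), (318, [16, 167, 90]), (324, [14, 153, 85]), (330, [15, 169, 77]), (336, [17, 145, 102]), (342, [17, 137, 112]), (348, [16, 139, 128]), (354, [68, 32, 32]), (360, [15, 16, 31]), (366, [81, 71, 25]), (372, [157, 96, 24]), (378, [94, 70, 29]), (384, [45, 21, 24]), (390, [113, 88, 26]), (396, [138, 98, 26]), (402, [42, 40, 32]), (408, [130, 42, 36]), (414, [111, 53, 34]), (420, [110, 18, 43]), (426, [101, 64, 32]), (432, [143, 34, 30]), (438, [75, 21, 24])]
240 [(300, [16, 219, 43]), (306, [15, 155, 84]), (312, [14, 164, 81]), (318, [13, 162, 82]), (324, [14, 159, 88]), (330, [13, 16
[... 761 characters left out ...]
6, [140, 21, 36]), (402, [110, 34, 45]), (408, [68, 26, 39]), (414, [150, 13, 19]), (420, [165, 53, 29]), (426, [160, 55, 14]), (432, [40, 23, 33]), (438, [144, 53, 24])]
420 [(300, [17, 51, 176]), (306, [14, 144, 103]), (312, [16, 179, 84]), (318, [12, 162, 88]), (324, [17, 181, 86]), (330, [14, 171, 79]), (336, [15, 169, 74]), (342, [17, 135, 113]), (348, [15, 127, 135]), (354, [113, 39, 26]), (360, [70, 28, 27]), (366, [150, 9, 29]), (372, [165, 59, 26]), (378, [143, 29, 35]), (384, [54, 39, 33]), (390, [102, 77, 33]), (396, [168, 93, 33]), (402, [145, 55, 28]), (408, [113, 73, 28]), (414, [98, 31, 33]), (420, [94, 48, 37]), (426, [110, 25, 31]), (432, [65, 61, 25]), (438, [150, 59, 26])]
```

```bash
python3 - <<'E'
from h import *
i=robot.camera_info("wrist")
for u,v in((225,334),(240,334),(400,340),(420,340)):
    p=at_z("wrist",u,v,.118,i)-C0; print((p@CX*1e3).round(1),(p@CYV*1e3).round(1))
E
python3 -m jog '[[[0,-0.1,0,0,0,0,0],[0,-0.1,0,0,0,0,0],[0,0,0,0,0,0,0]]]'
```

```text
-105.6 -42.9
-105.6 -36.3
-102.7 35.4
-102.7 44.4
time_s: 22.48
tcp_pos: [0.4827, 0.1413, 0.1394]
tool_rot: [-3.141, 0.0, 1.88]
ft_force: [1.0, -0.4, -0.1]
gripper_width: -0.0003
grasp_force: 0.0
```

```bash
python3 -m jog '[[[0,-0.08,0,0,0,0,0],[0,-0.06,0,0,0,0,0],[0,-0.06,0,0,0,0,0],[0,0,0,0,0,0,0]]]'; python3 -m jog '[[[0,-0.04,0,0,0,0,0],[0,0,0,0,0,0,0]]]';python3 -c "
from h import *
incad()"
```

```text
time_s: 22.82
tcp_pos: [0.4852, 0.1338, 0.1395]
tool_rot: [3.142, 0.0, 1.88]
ft_force: [-0.2, -0.5, -0.1]
gripper_width: 0.0002
grasp_force: 0.0
time_s: 22.98
tcp_pos: [0.4856, 0.1326, 0.1395]
tool_rot: [3.141, 0.0, 1.88]
ft_force: [-0.0, -0.9, 0.1]
gripper_width: 0.0003
grasp_force: 0.0
caddy frame mm -101.2 0.3 139.5
```

```bash
python3 -m jog '[[[0,-0.04,0,0,0,0,0],[0,0,0,0,0,0,0]]]'; python3 -m jog '[[[0,-0.03,0,0,0,0,0],[0,0,0,0,0,0,0]]]'; python3 -c "
from h import *
incad()"
```

```text
time_s: 23.15
tcp_pos: [0.4861, 0.1311, 0.1395]
tool_rot: [3.141, 0.0, 1.88]
ft_force: [0.8, 0.9, -0.3]
gripper_width: -0.0002
grasp_force: 0.3
time_s: 23.32
tcp_pos: [0.4864, 0.1302, 0.1395]
tool_rot: [3.141, -0.0, 1.88]
ft_force: [-0.3, 3.9, -0.0]
gripper_width: -0.0001
grasp_force: 2.1
caddy frame mm -98.8 0.3 139.5
```

```bash
python3 -m jog '[[[0,-0.03,0,0,0,0,0],[0,0,0,0,0,0,0]]]'; python3 -m jog '[[[0,-0.02,0,0,0,0,0],[0,0,0,0,0,0,0]]]'; python3 -c "
from h import *
incad()"
```

```text
time_s: 23.48
tcp_pos: [0.4865, 0.1299, 0.1395]
tool_rot: [3.141, -0.002, 1.88]
ft_force: [-3.1, 15.8, 1.0]
gripper_width: 0.0
grasp_force: 7.6
time_s: 23.65
tcp_pos: [0.4865, 0.1298, 0.1395]
tool_rot: [3.141, -0.003, 1.88]
ft_force: [-4.4, 22.8, 1.1]
gripper_width: -0.0003
grasp_force: 11.3
caddy frame mm -98.3 0.3 139.5
```

```bash
python3 -m jog '[[[0,0.1,0,0,0,0,0],[0,0.4,0,0,0,0,0],[0,0.6,0,0,0,0,0],[0,0.4,0,-0.3,0,0,0],[0,0,0,-0.7,0,0,0],[0,0,0,-0.7,0,0,0],[0,0,0,-0.4,0,0,0],[0,0,0,0,0,0,0]]]'
python3 - <<'E'
from h import *
incad(); i=robot.camera_info("wrist")
im=robot.snapshot("wrist"); cv2.imwrite("pics/fin.png",im); h=cv2.cvtColor(im,cv2.COLOR_BGR2HSV); t=robot.snapshot("top"); s=robot.snapshot("scene")
cv2.imwrite("pics/tf.png",t); cv2.imwrite("pics/sf.png",s)
# brightness step along caddy x at several y, sampled at z=.128
for y in(-.045,-.03,-.015,.015,.03,.045):
    r=[]
    for x in np.arange(-.110,-.060,.002):
        u,v=proj("wrist",cad(x,y,.128),i); r.append(tuple(int(q) for q in h[int(round(v)),int(round(u))]))
    print(y,[f"{a}/{b}/{c}" for a,b,c in r])
# lid pull in scene: dark pixels; red-cap, timer, mill blobs vs first images
for n,a,b in(("top",cv2.imread("pics/top0.png"),t),("scene",cv2.imread("pics/scene0.png"),s)):
    for k,(P,R) in dict(timer=([.371,.192,.03],22),mill=([.592,.246,.09],25)).items():
        u,v=map(int,proj(n,P)); x=a[v-R:v+R,u-R:u+R].astype(np.float32); y=b[v-R:v+R,u-R:u+R].astype(np.float32); print(n,k,(u,v),"diff",np.abs(x-y).mean().round(1),cv2.phaseCorrelate(x.mean(2),y.mean(2)))
E
```

```text
time_s: 24.32
tcp_pos: [0.4701, 0.1857, 0.2267]
tool_rot: [3.136, 0.001, 1.881]
ft_force: [0.8, -0.2, -0.2]
gripper_width: -0.0003
grasp_force: 0.0
caddy frame mm -156.6 1.6 226.7
-0.045 ['13/154/96', '13/160/51', '6/109/47', '15/174/85', '15/161/87', '15/175/83', '16/178/83', '16/179/84', '17/169/86', '13/168/100', '17/134/112', '16/133/107', '15/153/107', '16/140/138', '16/138/140', '15/135/140', '15/135/147', '78/61/21', '123/70/33', '124/73/28', '97/118/28', '43/69/26', '50/45/17', '69/64/28', '110/61/25']
-0.03 ['15/190/82', '14/151/96', '14/165/91', '16/178/89', '15/155/97', '14/188/92', '16/195/89', '15/167/90', '16/158/87', '14/173/102', '16/140/100', '16/133/102', '15/125/106', '15/129/75', '105/67/23', '60/32/24', '159/78/23', '120/57/27', '71/70/29', '135/27/38', '132/47/27', '100/26/30', '60/64/12', '54/55/23', '150/11/24']
-0.015 ['143/31/33', '139/52/39', '56/132/29', '150/17/30', '135/57/9', '75/51/40', '90/39/26', '140/41/37', '88/153/20', '124/62/29', '83/32/32', '100/27/28', '135/36/28', '135/54/38', '135/22/23', '120/15/34', '83/74/31', '128/36/28', '90/61/21', '10
[... 732 characters left out ...]
193/49', '10/163/75', '15/170/114', '15/171/106', '16/169/95', '14/158/100', '14/174/97', '11/168/102', '14/173/102', '16/132/114', '15/130/120', '15/143/137', '18/132/250', '20/129/246', '20/127/249', '15/136/124', '130/33/23', '81/94/19', '150/10/26', '75/55/28', '130/23/34', '148/113/27', '0/10/25', '68/73/14']
top timer (311, 283) diff 57.3 ((1.0609359588190763, 1.8996238663646494), 0.21656566949538242)
top mill (283, 178) diff 103.5 ((24.95235932617392, -3.3291471308661826), -0.02220527572631836)
scene timer (350, 295) diff 29.2 ((0.6270706812369795, 0.7255697092324453), 0.3660539676524975)
scene mill (272, 219) diff 3.4 ((-0.05408016823799855, -0.02926717693992842), 0.9849883137702942)
```

```bash
python3 -m jog '[[[0,0.5,0,-0.3,0,0,0],[0,0.9,0,-0.2,0,0,0],[0,0.9,0,0,0,0,0],[0,0.9,0,0,0,0,0],[0,0.9,0,0,0,0,0],[0,0.9,0,0,0,0,0],[0,0.9,0,0,0,0,0],[0,0.9,0,0,0,0,0],[0,0.5,0,0,0,0,0],[0,0.2,0,0,0,0,0],[0,0,0,0,0,0,0]]]'
python3 - <<'E'
from h import *
t=robot.snapshot("top"); s=robot.snapshot("scene"); cv2.imwrite("pics/tf2.png",t); cv2.imwrite("pics/sf2.png",s)
def red(im,box):
    u0,u1,v0,v1=box; c=im[v0:v1,u0:u1].astype(int); m=(c[...,2]>1.8*c[...,0])&(c[...,2]>1.8*c[...,1])&(c[...,2]>60); v,u=np.nonzero(m); return (u.min()+u0,u.max()+u0,v.min()+v0,v.max()+v0,m.sum()) if len(u) else None
for n,a,b,box in(("top",cv2.imread("pics/top0.png"),t,(290,335,262,305)),("scene",cv2.imread("pics/scene0.png"),s,(328,372,280,325))): print(n,"timer",red(a,box),red(b,box))
for n,a,b,(u,v) in(("top",cv2.imread("pics/top0.png"),t,(283,170)),("scene",cv2.imread("pics/scene0.png"),s,(272,219))):
    R=25; print(n,"mill",cv2.phaseCorrelate(a[v-R:v+R,u-R:u+R].mean(2),b[v-R:v+R,u-R:u+R].mean(2)))
# lid pull in top view
h=cv2.cvtColor(t,cv2.COLOR_BGR2HSV); m=((h[...,2]<95)&(h[...,1]>110)&(h[...,0]<20)).astype(np.uint8); u,v=map(int,proj("top",cad(-.006,0,.148))); print("pull pred",u,v)
n,l,st,c=cv2.connectedComponentsWithStats(m)
for k in range(1,n):
    if st[k,4]>15 and abs(c[k][0]-u)<40 and abs(c[k][1]-v)<40: print(st[k].tolist(),c[k].round(1))
E
```

```text
time_s: 25.38
tcp_pos: [0.3765, 0.4719, 0.242]
tool_rot: [-3.14, 0.001, 1.882]
ft_force: [0.5, -1.7, 0.1]
gripper_width: 0.0001
grasp_force: 0.0
top timer (np.int64(298), np.int64(325), np.int64(269), np.int64(296), np.int64(614)) (np.int64(298), np.int64(325), np.int64(269), np.int64(296), np.int64(615))
scene timer (np.int64(332), np.int64(365), np.int64(282), np.int64(308), np.int64(652)) (np.int64(332), np.int64(365), np.int64(282), np.int64(308), np.int64(652))
top mill ((-0.0009802773708820212, 0.06549270565211174), 0.995177828239238)
scene mill ((-0.048286237498565754, -0.02956710150834141), 0.9818921896295031)
pull pred 386 206
[380, 197, 11, 24, 40] [384.6 209.6]
```

```bash
python3 -c "
from cell import robot
print(robot.sign_off())"
```

```text
the job is handed in; nothing more can be done
None
```

The job is handed in at about 25 s: the red-capped jar stands upright in the middle compartment, and the lid is wedged home (held still under a 23 N push) with its back end flush to about 1 mm. The camera check showed the pepper mill and timer unmoved; I did not check the other two jars again once the lid was on.

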